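Find the free cells of a covered bottle carrier and load two bottles

ROBOT

A 7-joint arm with a two-finger parallel gripper is mounted at the origin on the work surface. World frame = base frame: x ahead of the robot, y to its left, z up, the work surface at z = 0. Lengths are in m, angles in rad, forces in N, time in s.
With the tool pointing down it reaches from about 0.425 to 0.8 m from the base axis. Payload 8.3 kg.
Tool frame: the origin (TCP) lies at the very end of the fingers, on their centre line; the grasp point (between the pads) lies 19 mm behind it; y points along the fingers, z is the direction in which the jaws open and shut, and the axes are right-handed (so a half turn about y gives the same grasp; the last joint's range is limited). The gripper opens to 85 mm and grips with 20 to 120 N. Pads are 22 mm wide; open, the fingers measure 114 mm over their backs; the gripper's body (76 mm by 85 mm) begins 54 mm behind the grasp point. The pads swing forward as they close: fully open they stand 13 mm farther back than shut.
Start: joints at [-1.37, 0.383, 0.016, 1.37, -0.006, 1.388, -0.046], TCP at [0.163, 0.603, 0.198] pointing down, gripper open.
Joint ranges: [-2.95, 2.95], [-0.25, 2.06], [-1.52, 1.56], [0.18, 2.33], [-1.44, 4.58], [0.02, 2.06], [-3.01, 3.01]. Speed limits (rad/s): [2.39, 2.39, 3.01, 3.01, 3.14, 3.14, 3.14].

INTERFACE

Orientations are given as [roll, pitch, yaw] about the fixed x, y, z axes, in that order (R = Rz(yaw) Ry(pitch) Rx(roll)).
In Python, from plant import bot gives the robot as it stands. Calls block until the motion is done:
- bot.move_ptp(position, orientation): joint-space move of the TCP to a pose.
- bot.move_linear(position, feed=0.15, ori=None): straight line of the TCP; ori=None keeps the orientation; feed is the mean speed in m/s.
- bot.move_joints(angles): joint-space move.
- bot.grip(opening, strength=None): finger opening in m; strength is the grip in N (None keeps the last); returns when the fingers have stopped.
- bot.pause(seconds).
- bot.inverse_kinematics(position, orientation): joint angles nearest the present ones, or None.
- bot.camera(name): name is "scene" or "top"; returns (picture, depth): 400x640x3 uint8, red, green, blue; 400x640 float32, m along the optical axis (not along the pixel's ray), 0 where there is no reading.
- bot.get_calibration(name): a dict with "fov_y" (degrees; the focal length in pixels is half the picture's height over the tangent of half this angle, whatever the lens; pixels are square), "cx", "cy" (the principal point, pixels), "k1" (the pictures are not rectified: a ray, as slopes to the right and down, at radius r is drawn at 1 + k1 r^2 times it, then the intrinsics apply), "xyz" and "orientation" of the camera in the world. Camera axes: x right, y down, z forward; pixel columns grow to the right and rows downward; lengths in m; the calibration is good to about 2 mm. A picture is of the moment at which its call begins. get_calibration takes no time and is no camera call.
A pose or a line that the arm cannot do raises bot.IKError and nothing moves.
- bot.finish_job(): hands the job in, once; it reports no verdict.
Readings, each from a call of its own:
- bot.get_clock(): time.
- bot.get_joints(): joint angles.
- bot.get_qd(): joint speeds.
- bot.get_effort(): joint torques, N m.
- bot.get_tcp_pos(): TCP position.
- bot.get_tool_rot(): TCP orientation.
- bot.get_ft_force(): force on the tool from outside, world axes, zero at the start.
- bot.get_ft_torque(): the same for the moment, N m.
- bot.get_grip_width(): finger opening in m.
Only numpy, scipy, OpenCV 4.12 (cv2) and the standard library are available. Lean on these libraries where they do the work, as an engineer would, in place of code of your own. Each camera call takes 0.05 s, during which the arm holds its last target.

TASK

Put the two loose reagent bottles away in the covered carrier, upright, one in each of its two free cells, each pressed fully home until its base stands on the carrier's floor. The grey drop flaps hide which cells are already taken, so find the free ones by feel: a flap that gives way is free, one that stops hard after a few millimetres has a bottle beneath it, so do not ram it. Leave the spectacles, the dish and the slide box where they are.

Things in the scene. Friction and masses are not known exactly. Their poses are not given: they have to be found in the camera images.
- bottle_a_mid (a point): First loose amber reagent bottle, upright: round body 52 mm diameter (lower 56 mm, foot edge bevelled 3 to 4 mm), sloping shoulder, white cylindrical cap 34 mm diameter and 32 mm tall on top; 100 mm tall overall, 0.11 to 0.23 kg. The point is on its axis half-way up (50 mm over its base, 50 mm below the cap's top); z is its axis.
- bottle_b_mid (a point): Second loose bottle, same as the first: amber reagent bottle, upright: round body 52 mm diameter (lower 56 mm, foot edge bevelled 3 to 4 mm), sloping shoulder, white cylindrical cap 34 mm diameter and 32 mm tall on top; 100 mm tall overall, 0.11 to 0.23 kg. The point is on its axis half-way up (50 mm over its base, 50 mm below the cap's top); z is its axis.
- crate: Fixed covered carrier: blue box 176 mm (its x) by 256 mm (its y), white cover, top 118 mm over the bench. Origin: centre of its underside, on the bench; z up. Six cells: centres at x -40 and +40, y -80, 0 and +80 mm; floor 8 mm over the bench, cells 72 mm (x) by 62 mm (y) inside. Four cells, unknown which, already hold a bottle like the loose ones; two are free.
- cover_top (a point): Centre of the carrier's cover, on its top face, 118 mm over the bench; axes as the carrier's. Each cell has a port here, 66 mm in x by 62 mm in y, shut by a grey sprung flap (top 4 mm lower) hinged along y at the port's -x side (steel rod). It swings down up to 89 degrees. In a taken cell a cap lies 3 mm under the flap.
- cell_floor (a point): Centre of the carrier's floor (rubber), 8 mm over the bench. A bottle pushed down at a cell's centre (or 2 mm to +x) opens a free flap with up to about 6 N; over a taken cell it stops hard within 10 mm. The open flap presses the bottle lightly to the +x wall: released part-way it may stick or slide down; press on its cap to send it home. Home, the cap's top is 10 mm below the cover's top.
- spectacles: Clear safety spectacles with black arms, about 130 mm wide, 135 mm long, 47 mm high; bystander. Origin on the bench below the bridge, arms towards its -x.
- dish: Lidded round glass dish, 90 mm diameter, 18 mm high; bystander. Origin at the centre of its underside.
- slide_box: Green closed slide box 90 mm (x) by 170 mm (y) by 30 mm high; bystander. Origin at the centre of its underside.
There are look-alikes about, which are no part of the job. Leave any blue or turquoise look-alike of the part that bears bottle_b_mid alone. What is shaped like the part that bears bottle_a_mid but purple is not meant.

How it is judged:
By the outcome, as a careful person would: the job done as asked, in the order asked, and still so for the second after the job is handed in, with the robot touching nothing.
It also fails if it takes over 72 s, if anything falls off the work surface, if the arm or the gripper's body presses on something with over 40 N, if the wrist force passes 120 N, or if a joint passes its speed limit or range.

## Working session

There is one attempt and no reset: what is moved stays moved. The work goes in short steps, each a Python script; the robot and the scene stay as the last script left them, time stands still between calls to the robot, and variables do not carry over. Pictures are saved under pics/ and viewed, and the job is handed in when it is done.

```bash
ls; mkdir -p pics
python3 - <<'E'
from plant import bot
import cv2,numpy as np
for n in ("scene","top"):
    p,d=bot.camera(n); np.savez(f"{n}0.npz",p=p,d=d)
    cv2.imwrite(f"pics/{n}0.png",p[:,:,::-1]); print(n,bot.get_calibration(n))
print(bot.get_clock(),bot.get_tcp_pos(),bot.get_tool_rot(),bot.get_ft_force(),bot.get_grip_width())
E
```

```text
pics
scene {'fov_y': 50.9042039971955, 'cx': 322.2437091609498, 'cy': 197.30690707882238, 'k1': -0.02599833050768758, 'xyz': array([ 1.26963201, -0.10581806,  0.87221229]), 'orientation': array([-2.41879032, -0.00774405,  1.41255432])}
top {'fov_y': 51.071211395311714, 'cx': 320.3679169334483, 'cy': 201.44421770923594, 'k1': -0.07497425431620998, 'xyz': array([ 0.52039126, -0.01725069,  1.33490055]), 'orientation': array([-3.07583734,  0.00999804, -1.58154099])}
0.1 [0.16282305 0.60288195 0.19746713] [-1.57260079e+00 -2.64633207e-05 -2.63738139e-01] [-0.1657299  -0.15911222  0.26330008] 0.08552674382246539
```

View pics/scene0.png

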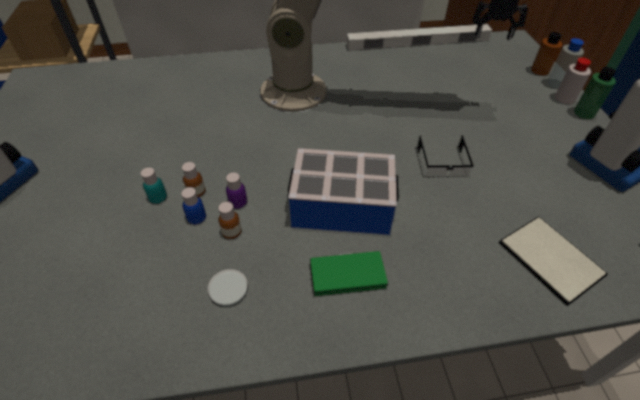

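View pics/top0.png

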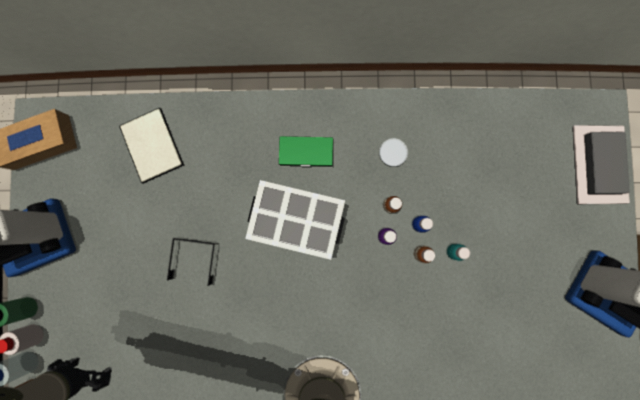

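The scene view shows the amber bottles at about (194,180) and (229,220). In the top view they are at (394,204) and (427,255), with the carrier at (296,220). Next I'll measure them and look for the hinge side.

```bash
cat > h.py <<'E'
import numpy as np,cv2
from scipy.spatial.transform import Rotation as R
from plant import bot
def K(c): 
    f=200/np.tan(np.radians(c['fov_y']/2)); return np.array([[f,0,c['cx']],[0,f,c['cy']],[0,0,1]]),np.array([c['k1'],0,0,0,0.])
def ray(n,uv):
    c=bot.get_calibration(n);k,d=K(c)
    s=cv2.undistortPoints(np.array(uv,float).reshape(-1,1,2),k,d).reshape(-1,2)
    return c['xyz'],np.c_[s,np.ones(len(s))]@R.from_euler('xyz',c['orientation']).as_matrix().T
def on(n,uv,z):
    o,v=ray(n,uv); return o+v*((z-o[2])/v[:,2])[:,None]
def proj(n,P):
    c=bot.get_calibration(n);k,d=K(c)
    Rm=R.from_euler('xyz',c['orientation']).as_matrix()
    rv=cv2.Rodrigues(Rm.T)[0]
    return cv2.projectPoints(np.array(P,float).reshape(-1,1,3),rv,-Rm.T@c['xyz'],k,d)[0].reshape(-1,2)
E
python3 - <<'E'
from h import *
for n,rois in (("top",{'A':(394,204),'B':(427,255)}),("scene",{'A':(227,210),'B':(190,170)})):
    z=np.load(n+"0.npz");p=z['p'];hsv=cv2.cvtColor(p,cv2.COLOR_RGB2HSV)
    w=((hsv[...,1]<60)&(hsv[...,2]>(150))).astype(np.uint8)
    nn,l,st,ce=cv2.connectedComponentsWithStats(w)
    for i in range(1,nn):
        if 30<st[i,4]<12000:print(n,st[i],ce[i].round(1),on(n,[ce[i]],.1)[0].round(4), 'depth',z['d'][int(ce[i][1]),int(ce[i][0])])
    # crate outer cover contour
    box=(245,175,105,90) if n=="top" else (285,145,120,90)
    x,y,ww,hh=box
    m=np.zeros_like(w);m[y:y+hh,x:x+ww]=w[y:y+hh,x:x+ww]
    cs,_=cv2.findContours(m,cv2.RETR_EXTERNAL,cv2.CHAIN_APPROX_NONE)
    c=max(cs,key=cv2.contourArea).reshape(-1,2)
    W=on(n,c,.118)[:,:2]
    r=cv2.minAreaRect(W.astype(np.float32)*1000);print(n,'crate',r)
    cv2.imwrite(f"pics/{n}_crate.png",cv2.resize(p[y:y+hh,x:x+ww,::-1],None,fx=6,fy=6,interpolation=cv2.INTER_CUBIC))
    x,y,ww,hh=(370,185,110,90) if n=="top" else (135,155,120,90)
    cv2.imwrite(f"pics/{n}_bot.png",cv2.resize(p[y:y+hh,x:x+ww,::-1],None,fx=6,fy=6,interpolation=cv2.INTER_CUBIC))
E
```

```text
top [161  88  34   5 103] [178.5  90. ] [0.9489 0.4252 0.1   ] depth 2.1486197
top [196  88  34   4  66] [207.5  89.5] [0.9481 0.3349 0.1   ] depth 2.1380942
top [627  89  13  93 886] [634.4 129.5] [ 0.8156 -0.9886  0.1   ] depth 2.0973177
top [ 59  91  32   5 120] [73.9 93.3] [0.9502 0.7624 0.1   ] depth 2.1553202
top [ 92  91  33   4 114] [107.   92.3] [0.9491 0.6532 0.1   ] depth 2.1334488
top [126  90  34   4 114] [141.4  91.2] [0.9487 0.5423 0.1   ] depth 2.1395617
top [ 26  93  31   5 113] [40.9 95.1] [0.9488 0.8744 0.1   ] depth 2.1438107
top [  0  94  25  27 412] [  8.  105.9] [0.9185 0.9873 0.1   ] depth 2.1456726
top [ 121  109   60   72 2543] [150.  144.7] [0.7805 0.5102 0.1   ] depth 1.3484199
top [  0 121  13   7  55] [  5.  123.4] [0.8617 0.9938 0.1   ] depth 2.1298854
top [ 574  125   56   79 1382] [592.6 166.4] [ 0.6999 -0.8398  0.1   ] depth 1.2856256
top [380 138  28  28 616] [393.3 151.5] [ 0.7487 -0.2251  0.1   ] depth 1.3305535
top [  0 168  11  22 224] [  4.8 178.8] [0.6843 0.9842 0.1   ] depth 2.1241512
top [ 245  180  100   80 2879] [295.1 219.6] [0.5489 0.069
[... 1435 characters left out ...]
10191
scene [183 163  11   7  61] [187.9 166. ] [ 0.4368 -0.3235  0.1   ] depth 1.0960896
scene [142 168  11   8  61] [146.8 171.7] [ 0.442 -0.428  0.1  ] depth 1.0831518
scene [227 173  11   8  67] [232.3 176.8] [ 0.494  -0.2091  0.1   ] depth 1.078214
scene [183 189  11   8  72] [187.8 192.3] [ 0.5313 -0.3188  0.1   ] depth 1.0369405
scene [219 203  13   9  82] [225.  206.7] [ 0.5924 -0.2282  0.1   ] depth 1.0077237
scene [ 505  219   99   81 3597] [554.2 258.2] [0.8513 0.4839 0.1   ] depth 1.020982
scene [211 271  34  31 823] [227.6 286.3] [ 0.8105 -0.2245  0.1   ] depth 0.9581732
scene crate ((547.006591796875, 70.2503662109375), (252.69491577148438, 171.5880584716797), 75.8170166015625)
```

View pics/top_crate.png

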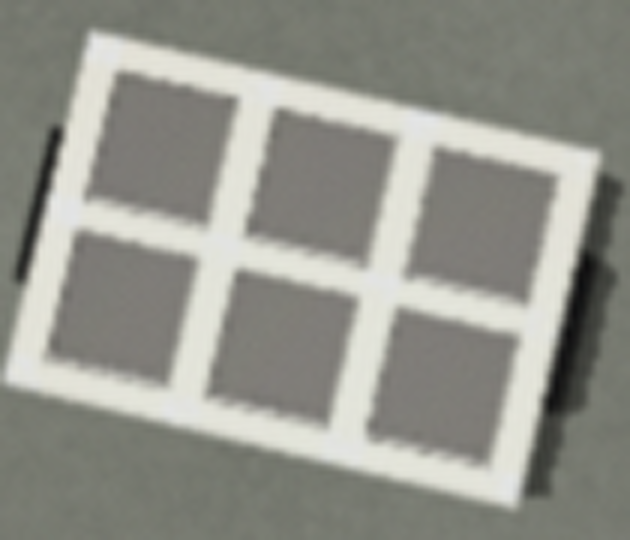

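View pics/scene_crate.png

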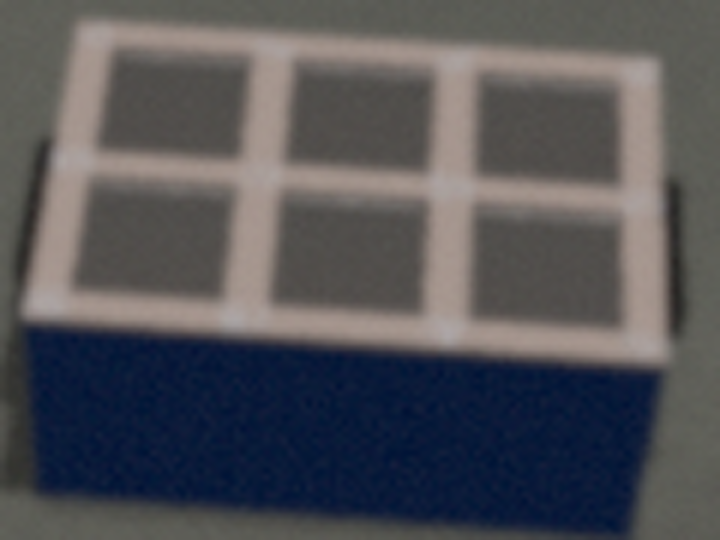

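View pics/top_bot.png

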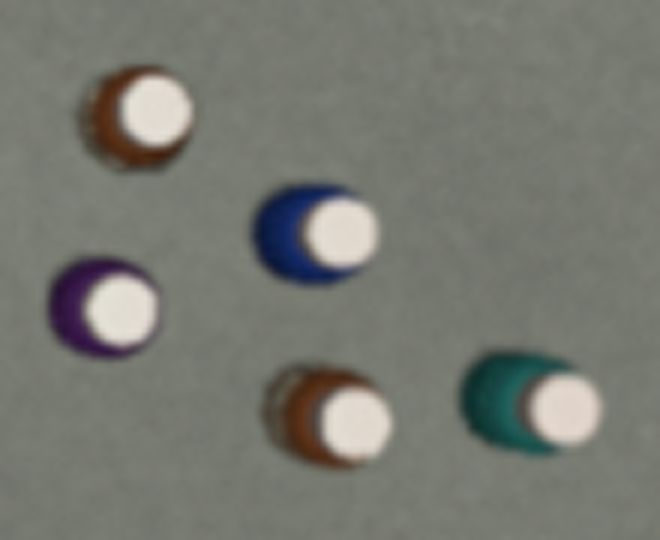

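View pics/scene_bot.png

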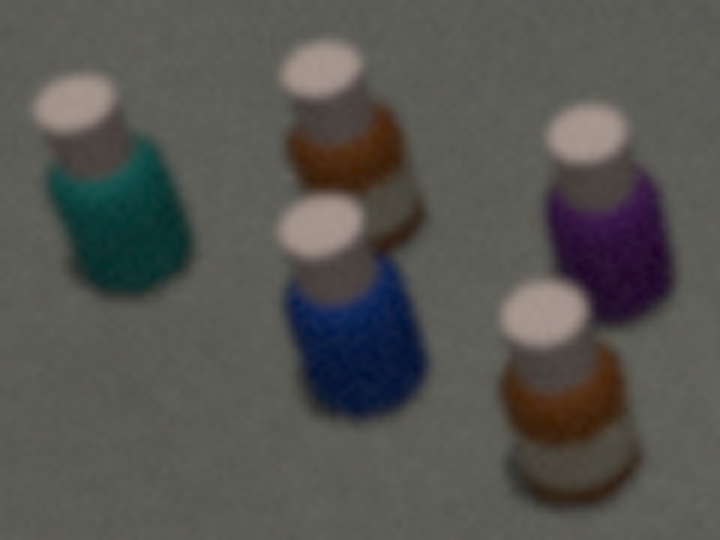

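Run:
```python
from h import *
th=-14.1*np.pi/180; c=np.array([.5485,.070]); ex=np.array([np.cos(th),np.sin(th)]); ey=np.array([-ex[1],ex[0]])
for n,off in (("top",(.0015,-.0005)),("scene",(-.0015,.0003))):
    g=cv2.cvtColor(np.load(n+"0.npz")['p'],cv2.COLOR_RGB2GRAY)
    for cx in (-.04,.04):
        out=[]
        for x in np.arange(-.044,.0441,.004):
            P=[np.r_[c+off+ex*(cx+x)+ey*(cy+dy),.115] for cy in(-.08,0,.08) for dy in np.linspace(-.02,.02,15)]
            uv=proj(n,P).astype(np.float32)
            out.append(int(cv2.remap(g,uv[:,0],uv[:,1],cv2.INTER_LINEAR).mean()))
        print(n,cx,out)
A=np.array([.5935,-.2282]);B=np.array([.4383,-.3237])
from itertools import product
print(bot.get_joints().round(2))
for yaw in (th,th+np.pi,0.6,-0.9,np.pi/2):
    for p in (A,B,*[c+ex*(a+.002)+ey*b for a,b in product((-.04,.04),(-.08,0,.08))]):
        r=[bot.inverse_kinematics(list(p)+[z],[-np.pi/2,0,yaw]) for z in (.072,.25)]
        print(round(yaw,2),p.round(3),[None if q is None else np.round(q,2) for q in r])
```

```text
top -0.04 [222, 225, 217, 176, 132, 123, 124, 124, 124, 124, 124, 124, 124, 124, 124, 124, 124, 124, 124, 160, 216, 225, 219]
top 0.04 [216, 225, 219, 181, 133, 122, 124, 124, 124, 123, 124, 123, 123, 123, 123, 123, 123, 122, 122, 153, 213, 224, 222]
scene -0.04 [149, 141, 124, 107, 94, 83, 78, 78, 78, 78, 78, 78, 78, 78, 78, 78, 79, 85, 106, 134, 148, 145, 126]
scene 0.04 [148, 145, 126, 109, 95, 82, 78, 78, 78, 78, 79, 78, 78, 78, 78, 79, 79, 82, 101, 132, 150, 149, 130]
[-1.37  0.38  0.02  1.37 -0.01  1.39 -0.05]
-0.25 [ 0.594 -0.228] [array([-0.18,  0.58,  0.71,  1.53, -0.39,  1.18,  1.93]), array([-0.21,  0.48,  0.82,  1.27, -0.34,  1.53,  1.88])]
-0.25 [ 0.438 -0.324] [array([ 0.56,  0.31,  0.02,  1.76, -0.01,  1.07,  1.91]), array([-0.38,  0.39,  1.28,  1.54, -0.37,  1.49,  2.23])]
-0.25 [0.492 0.002] [array([-0.72,  0.25,  0.75,  1.92, -0.2 ,  1.05,  1.44]), array([-0.27,  0.07,  0.21,  1.64, -0.01,  1.43,  1.27])]
-0.25 [0.512 0.079] [array([-0.7 ,  0.28,  0.57,  1.85, -0.18,  1.06,  1.26]), array([-0.76,  0.14,  0.62,  1.6 , -0.08,  1.44,  1.19])]
-0.25 [0.531 0.157] [array
[... 4183 characters left out ...]
5,  1.47,  2.86])]
1.57 [0.512 0.079] [array([ 0.76,  0.6 , -1.28,  1.79,  0.61,  1.22,  2.44]), array([-0.65,  0.13,  0.49,  1.59, -0.06,  1.44,  2.99])]
1.57 [0.531 0.157] [array([-0.52,  0.33,  0.22,  1.75, -0.08,  1.07,  2.86]), array([-0.6 ,  0.21,  0.31,  1.49, -0.06,  1.45,  2.85])]
1.57 [ 0.57  -0.018] [array([-0.93,  0.78,  1.36,  1.73, -0.79,  1.31, -2.53]), array([-0.94,  0.53,  1.37,  1.47, -0.52,  1.55, -2.74])]
1.57 [0.589 0.06 ] [array([ 0.69,  0.79, -1.29,  1.59,  0.77,  1.36,  2.45]), array([ 0.66,  0.59, -1.28,  1.34,  0.56,  1.61,  2.6 ])]
1.57 [0.609 0.137] [array([-0.42,  0.47,  0.2 ,  1.55, -0.1 ,  1.13,  2.94]), array([-0.49,  0.37,  0.3 ,  1.29, -0.11,  1.49,  2.95])]
```

```bash
cat >> h.py <<'E'
th=-14.1*np.pi/180; C=np.array([.5485,.070]); ex=np.array([np.cos(th),np.sin(th)]); ey=np.array([-ex[1],ex[0]])
A=np.array([.5935,-.2282]);B=np.array([.4383,-.3237])
O=[-np.pi/2,0,th+np.pi]
def cell(a,b,dx=.001): return C+ex*(a+dx)+ey*b
def st(m=''): print(m,'t',round(bot.get_clock(),2),'tcp',np.round(bot.get_tcp_pos(),4),'F',np.round(bot.get_ft_force(),1),'w',round(bot.get_grip_width(),4))
def pick(P):
    bot.move_ptp([*P,.20],O); st('above')
    bot.move_linear([*P,.072],feed=.15); st('down')
    bot.grip(.025,60); st('grip')
    bot.move_linear([*P,.235],feed=.2); st('up')
E
python3 - <<'E'
from h import *
pick(A)
for n in("scene","top"):
    p,d=bot.camera(n); cv2.imwrite(f"pics/{n}1.png",p[:,:,::-1])
E
```

```text
above t 3.38 tcp [ 0.594  -0.2271  0.1999] F [0.2 0.2 1. ] w 0.0856
down t 4.38 tcp [ 0.5941 -0.2287  0.0731] F [0.4 0.5 0.4] w 0.0851
grip t 4.98 tcp [ 0.5935 -0.2282  0.072 ] F [ 0.1 -0.1 -0.1] w 0.0249
up t 5.95 tcp [ 0.5931 -0.2278  0.2337] F [-0.1 -0.1  0.9] w 0.0254
```

View pics/scene1.png

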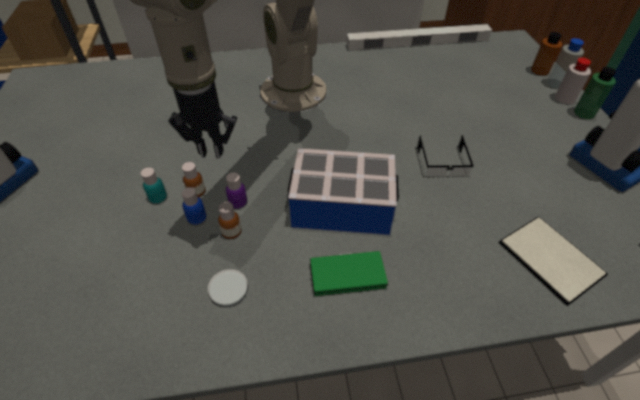

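Run:
```python
from h import *
for n in("scene","top"): print(n,proj(n,[[.5935,-.228,.234],[.5935,-.228,.1],[.5935,-.228,0],[.4383,-.3237,.1],[.163,.603,.198]]).round(1))
z=np.load("top0.npz")
for u,v in ((395,203),(429,255),(395,216),(300,195),(393,151),(305,150),(500,150),(330,240)):
    d=z['d'][v,u]; o,r=ray("top",[(u,v)]); print((u,v),d,(o+r[0]*d).round(4))
z=np.load("scene0.npz")
for u,v in ((225,207),(188,166),(250,300),(350,270)):
    d=z['d'][v,u]; o,r=ray("scene",[(u,v)]); print((u,v),d,(o+r[0]*d).round(4))
```

```text
scene [[214.8 167.1]
 [225.1 207. ]
 [231.5 232. ]
 [187.8 166.4]
 [488.5  52. ]]
top [[404.1 200.3]
 [395.5 203.4]
 [390.3 205.3]
 [429.  255.7]
 [101.2 360.3]]
(395, 203) 1.233677 [ 0.5946 -0.2262  0.1014]
(429, 255) 1.2214154 [ 0.4404 -0.3231  0.1027]
(395, 216) 1.3328686 [ 5.592e-01 -2.425e-01 -5.000e-04]
(300, 195) 1.2293998 [0.6208 0.0537 0.1101]
(393, 151) 1.3305535 [ 0.766  -0.2383  0.0155]
(305, 150) 1.3210003 [0.77   0.0417 0.028 ]
(500, 150) 1.3523146 [ 0.7715 -0.5959 -0.0092]
(330, 240) 1.2136321 [ 0.4884 -0.0327  0.1163]
(225, 207) 1.0061103 [ 0.5938 -0.228   0.1005]
(188, 166) 1.0961233 [ 0.4386 -0.3228  0.1016]
(250, 300) 0.9561809 [ 0.7936 -0.1899 -0.0011]
(350, 270) 0.9759401 [0.7685 0.0461 0.029 ]
```

View pics/top1.png

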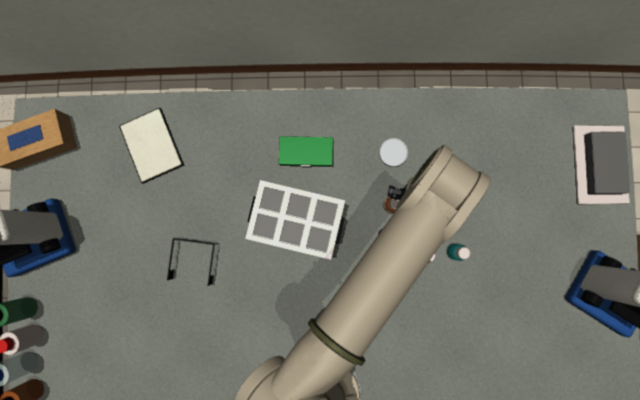

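Run:
```python
import cv2
p=cv2.imread("pics/scene1.png");cv2.imwrite("pics/z1.png",cv2.resize(p[60:250,140:280],None,fx=4,fy=3.1,interpolation=2) if 0 else cv2.resize(p[80:240,140:300],None,fx=3.7,fy=3.7,interpolation=2))
p=cv2.imread("pics/top1.png");cv2.imwrite("pics/z1t.png",cv2.resize(p[150:270,350:470],None,fx=5,fy=5,interpolation=2))
```

```text
(no output)
```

View pics/z1.png

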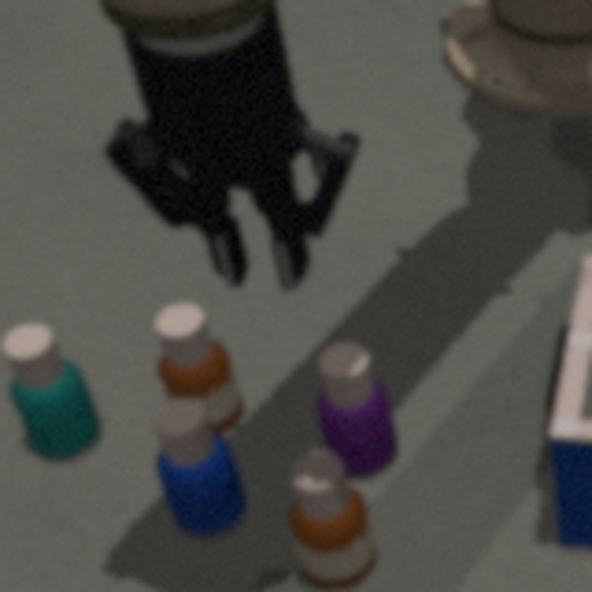

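View pics/z1t.png

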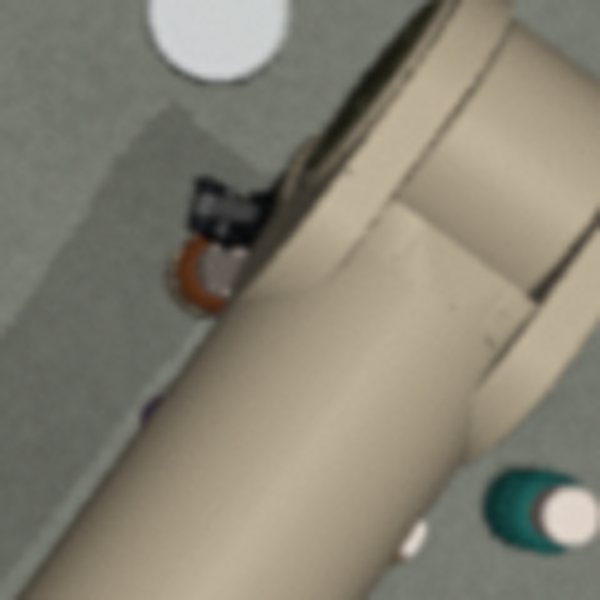

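Run:
```python
from h import *
st();print(np.round(bot.get_tool_rot(),3),bot.get_joints().round(3))
p,d=bot.camera("scene"); np.savez("s2.npz",p=p,d=d)
hs=cv2.cvtColor(p,cv2.COLOR_RGB2HSV)
u,v=np.meshgrid(np.arange(640),np.arange(400))
m=(u>165)&(u<245)&(v>90)&(v<170)&(d>0)&(d<1.2)
uv=np.c_[u[m],v[m]]; o,r=ray("scene",uv); P=o+r*d[m][:,None]
L=(P-np.r_[.5935,-.228,0]); X=L[:,:2]@ex; Y=L[:,:2]@ey
k=(P[:,2]>.15)&(P[:,2]<.5)&(abs(X)<.12)
for a,b,z,q in sorted(zip(X[k].round(3),Y[k].round(3),P[k,2].round(3),map(tuple,uv[k])),key=lambda t:t[2])[:40]: print(a,b,z,q)
```

```text
t 6.05 tcp [ 0.593  -0.2277  0.2334] F [ 0.1  0.7 -0.2] w 0.0249
[-1.571e+00 -2.000e-03  2.896e+00] [-0.326  0.556  1.026  1.307 -0.468  1.531 -1.17 ]
-0.003 -0.013 0.268 (np.int64(206), np.int64(154))
0.003 -0.014 0.268 (np.int64(205), np.int64(156))
0.003 0.018 0.268 (np.int64(220), np.int64(157))
0.007 -0.015 0.269 (np.int64(204), np.int64(157))
0.007 0.017 0.269 (np.int64(219), np.int64(158))
-0.007 -0.014 0.27 (np.int64(206), np.int64(152))
-0.004 -0.013 0.27 (np.int64(206), np.int64(153))
0.002 0.018 0.27 (np.int64(220), np.int64(156))
0.009 0.014 0.27 (np.int64(217), np.int64(158))
0.0 -0.014 0.271 (np.int64(205), np.int64(154))
0.003 -0.013 0.271 (np.int64(205), np.int64(155))
0.01 -0.018 0.271 (np.int64(202), np.int64(157))
0.009 -0.016 0.271 (np.int64(203), np.int64(157))
0.01 0.012 0.271 (np.int64(216), np.int64(158))
0.009 0.016 0.271 (np.int64(218), np.int64(158))
0.008 -0.014 0.272 (np.int64(204), np.int64(156))
0.008 0.018 0.272 (np.int64(219), np.int64(157))
-0.011 -0.015 0.273 (np.int64(206), np.int64(150))
-0.007 -0.013 0.274 (np.int64(206), np.int64(151))
0.006 -0.
[... 330 characters left out ...]
52))
0.001 -0.013 0.275 (np.int64(205), np.int64(153))
0.006 -0.024 0.275 (np.int64(199), np.int64(154))
0.004 0.02 0.275 (np.int64(220), np.int64(155))
0.011 -0.017 0.275 (np.int64(202), np.int64(156))
0.008 0.012 0.275 (np.int64(216), np.int64(156))
0.008 0.019 0.275 (np.int64(219), np.int64(156))
-0.014 -0.015 0.276 (np.int64(206), np.int64(148))
0.002 -0.014 0.276 (np.int64(204), np.int64(153))
0.006 -0.022 0.276 (np.int64(200), np.int64(154))
0.008 -0.015 0.276 (np.int64(203), np.int64(155))
0.005 0.018 0.276 (np.int64(219), np.int64(155))
0.009 0.017 0.276 (np.int64(218), np.int64(156))
-0.003 -0.014 0.277 (np.int64(205), np.int64(151))
0.006 -0.013 0.277 (np.int64(204), np.int64(154))
```

Depth in the scene view puts the fingertips at z≈0.267 (pixels about (205,156) and (219,158)), but the reported TCP is z=0.233. The lateral position agrees. The real fingertips are therefore about 33 mm higher than the TCP reading, so the grasp closed above the cap and nothing moved. I'll correct for this and retry.

```bash
cat >> h.py <<'E'
DZ=.033  # real tip z = reported + DZ
def pick(P):
    bot.grip(.085)
    if np.linalg.norm(np.array(bot.get_tcp_pos())[:2]-P)>.02: bot.move_ptp([*P,.20],O); st('above')
    bot.move_linear([*P,.072-DZ],feed=.2); st('down')
    bot.grip(.02,60); st('grip')
    bot.move_linear([*P,.245-DZ],feed=.25); st('up')
E
python3 - <<'E'
from h import *
pick(A)
for n in("scene",):
    p,d=bot.camera(n); np.savez("s3.npz",p=p,d=d);cv2.imwrite(f"pics/{n}3.png",cv2.resize(p[60:240,120:300,::-1],None,fx=3.3,fy=3.3,interpolation=2))
st()
E
```

```text
down t 7.85 tcp [ 0.5942 -0.2288  0.0403] F [-0.1  0.5  0.1] w 0.0849
grip t 8.38 tcp [ 0.594  -0.2281  0.0396] F [-0.9  0.7  5. ] w 0.0325
up t 9.22 tcp [ 0.5928 -0.2277  0.2101] F [-0.8 -0.1 -2.8] w 0.032
 t 9.28 tcp [ 0.5927 -0.2275  0.2097] F [-0.5 -0.1 -2.8] w 0.0324
```

View pics/scene3.png

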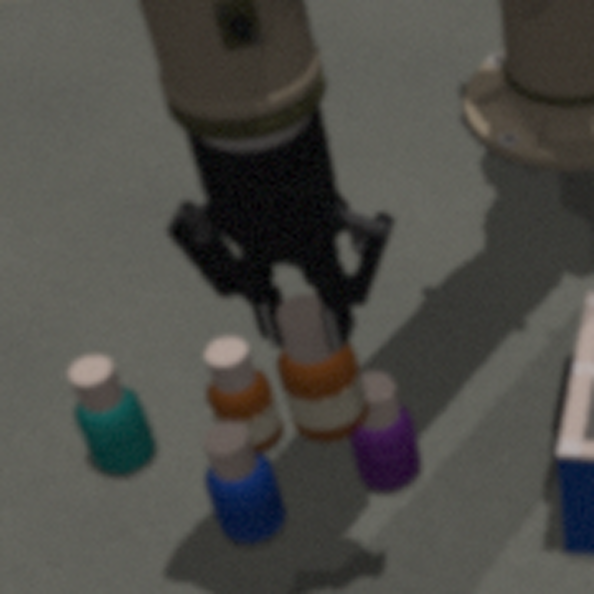

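The bottle hangs upright from the cap, width 0.0325, near (215,165) in the full image. Now I'll probe with its base.

```bash
cat >> h.py <<'E'
HB=.0395 # reported z minus held-bottle base z
CELLS=[(-.04,-.08),(.04,-.08),(.04,0),(-.04,0),(-.04,.08),(.04,.08)]
def probe(i,dx=.001,ztop=.1165,zend=.098,lim=10):
    P=cell(*CELLS[i],dx)
    p=bot.get_tcp_pos()
    bot.move_linear([*P,max(.125+HB,0) if p[2]<.125+HB+.03 else .125+HB],feed=.2)
    bot.pause(.1)
    f0=np.mean([bot.get_ft_force() for _ in range(3)],axis=0)
    z=ztop; tr=[]
    while z>zend:
        bot.move_linear([*P,z+HB],feed=.03)
        f=np.array(bot.get_ft_force())-f0; tr.append((round(z,4),round(float(bot.get_tcp_pos()[2]-HB),4),*f.round(1)))
        if f[2]>lim:
            bot.move_linear([*P,.125+HB],feed=.1); print('TAKEN',i,tr[-4:],bot.get_clock()); return False
        z-=.0015
    print('FREE?',i,tr,bot.get_clock()); return True
E
python3 - <<'E'
from h import *
bot.grip(.02,90)
P=cell(*CELLS[0]); bot.move_linear([*P,.17+HB],feed=.3); st()
print(probe(0)); st()
E
```

```text
t 10.54 tcp [0.4914 0.0009 0.2097] F [ 0.5 -0.6 -2.1] w 0.0318
FREE? 0 [(0.1165, 0.1164, np.float64(-0.1), np.float64(-0.6), np.float64(0.2)), (0.115, 0.115, np.float64(0.9), np.float64(-0.3), np.float64(0.0)), (0.1135, 0.1135, np.float64(0.8), np.float64(-0.3), np.float64(1.4)), (0.112, 0.112, np.float64(-0.0), np.float64(-0.4), np.float64(0.6)), (0.1105, 0.1104, np.float64(0.7), np.float64(-0.0), np.float64(1.1)), (0.109, 0.1089, np.float64(0.7), np.float64(0.1), np.float64(1.2)), (0.1075, 0.1074, np.float64(1.5), np.float64(0.6), np.float64(2.9)), (0.106, 0.1059, np.float64(1.0), np.float64(0.1), np.float64(2.4)), (0.1045, 0.1044, np.float64(0.9), np.float64(0.3), np.float64(2.6)), (0.103, 0.1029, np.float64(0.8), np.float64(-0.2), np.float64(2.2)), (0.1015, 0.1014, np.float64(2.3), np.float64(-0.4), np.float64(1.3)), (0.1, 0.0999, np.float64(2.2), np.float64(-1.1), np.float64(2.4)), (0.0985, 0.0985, np.float64(2.1), np.float64(-1.2), np.float64(2.7))] 14.45
True
 t 14.45 tcp [0.4912 0.0019 0.138 ] F [ 1.8 -0.8  0.8] w 0.0314
```

Cell 0 (x −40, y −80) is free, and the force rising in +x confirms the hinge is on that side. I'll keep inserting.

```bash
cat >> h.py <<'E'
def insert(i,dx=.002,f0z=-2.2):
    P=cell(*CELLS[i],dx)
    for z in np.arange(.134,.0909,-.006).tolist()+[.091]:
        bot.move_linear([*P,z],feed=.06)
        f=np.array(bot.get_ft_force()); print(round(z,3),f.round(1),end=' ')
        if f[2]>20 or np.hypot(f[0],f[1])>20: print('ABORT'); return False
    print(); return True
E
python3 - <<'E'
from h import *
print(insert(0)); st()
p,d=bot.camera("scene"); np.savez("s4.npz",p=p,d=d);cv2.imwrite("pics/scene4.png",cv2.resize(p[60:240,250:430,::-1],None,fx=3.3,fy=3.3,interpolation=2))
E
```

```text
0.134 [2.7 0.4 0.2] 0.128 [ 1.8 -0.3 -1.7] 0.122 [ 1.5 -0.1 -1.3] 0.116 [ 2.1 -0.5 -3.4] 0.11 [ 1.2 -0.5 -2.7] 0.104 [ 1.5  0.1 -2.3] 0.098 [ 0.9  0.1 -1. ] 0.092 [-0.1 -0.9 -1.4] 0.091 [ 0.3 -0.4 -2.4] 
True
 t 16.7 tcp [0.4922 0.0016 0.091 ] F [ 0.3 -0.4 -2.4] w 0.0318
```

View pics/scene4.png

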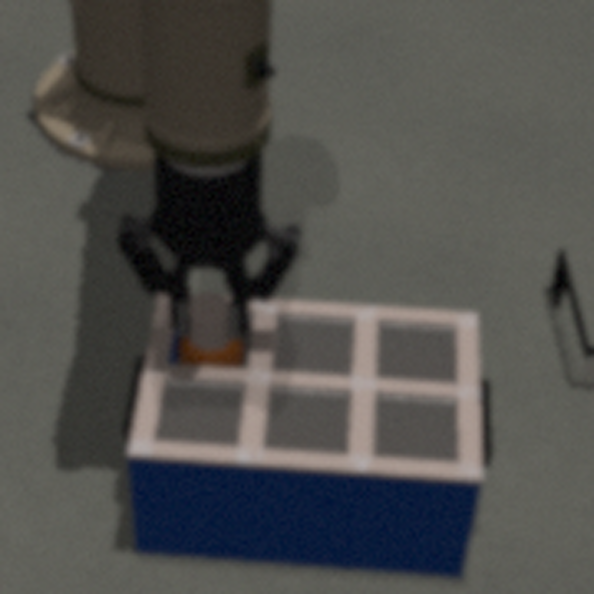

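```bash
cat >> h.py <<'E'
def press(i,dx=.006):
    P=cell(*CELLS[i],dx)
    bot.grip(.085); st('open')
    p=bot.get_tcp_pos(); bot.move_linear([p[0],p[1],.15],feed=.25)
    bot.grip(0.0); bot.move_linear([*P,.125],feed=.2); st('pre')
    f0=bot.get_ft_force()[2]; z=.120
    while z>.060:
        bot.move_linear([*P,z],feed=.06)
        f=bot.get_ft_force()-f0 if 0 else np.array(bot.get_ft_force()); print(round(z,3),f.round(1),end=' ')
        if f[2]>25: break
        z-=.004 if z>.081 else .0015
    print(); st('pressed')
E
python3 - <<'E'
from h import *
press(0)
p=bot.get_tcp_pos(); bot.move_linear([p[0],p[1],.15],feed=.25)
for n in("scene","top"):
    p,d=bot.camera(n); np.savez(n+"5.npz",p=p,d=d)
    s=(slice(100,260),slice(270,430)) if n=="scene" else (slice(160,280),slice(230,370))
    cv2.imwrite(f"pics/{n}5.png",cv2.resize(p[s][:,:,::-1],None,fx=3.7,fy=3.7,interpolation=2))
E
```

```text
open t 17.32 tcp [0.4921 0.0017 0.091 ] F [-0.5 -0.  -0.8] w 0.085
pre t 18.74 tcp [4.951e-01 3.000e-04 1.244e-01] F [ 1.  -0.5 -0. ] w -0.0
0.12 [ 0.4 -0.1 -0.2] 0.116 [ 0.1 -0.3 -0.1] 0.112 [-0.4 -0.4 -0.1] 0.108 [-0.8  0.5  0.9] 0.104 [ 0.1 -0.1 -0.3] 0.1 [-0.3  0.7 -0.2] 0.096 [-0.3  0.5  0.4] 0.092 [-0.6 -0.9  0.6] 0.088 [-0.4  0.1  0.4] 0.084 [ 0.6  0.8 -0.3] 0.08 [ 0.5  0.8 -0.3] 0.078 [-0.5 -0.2  0.1] 0.077 [-0.2 -0.7  0.9] 0.075 [-0.4  0.4 -0.5] 0.074 [-6.6  0.8 18.4] 0.072 [-15.1   2.2  38.8] 
pressed t 22.74 tcp [0.4967 0.0008 0.0752] F [-15.1   2.2  38.8] w 0.0003
```

View pics/scene5.png

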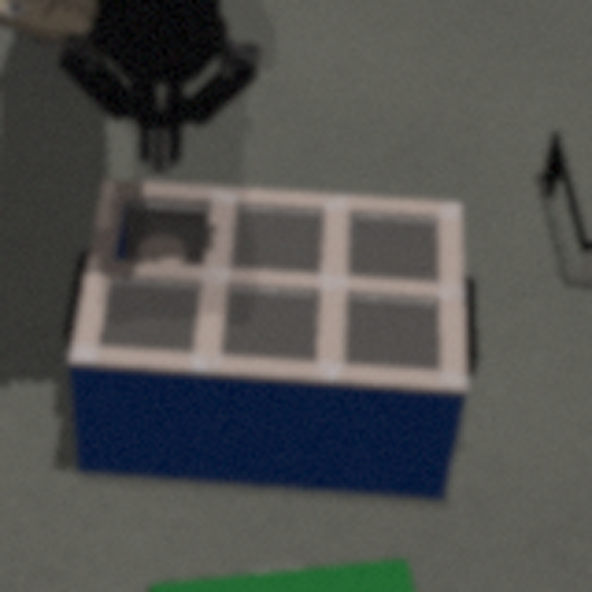

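Contact came at reported 0.0745, so the tip was at about 0.108, and the cap's top should be at 0.108 when home. The first bottle is home. Next is bottle B.

Run:
```python
from h import *
pick(B)
bot.grip(.02,90)
p,d=bot.camera("scene");cv2.imwrite("pics/scene6.png",cv2.resize(p[60:240,100:280,::-1],None,fx=3.3,fy=3.3,interpolation=2))
```

```text
above t 25.34 tcp [ 0.4393 -0.3222  0.1996] F [-0.3  0.3 -0.3] w 0.0847
down t 26.3 tcp [ 0.439  -0.3241  0.04  ] F [-0.2 -0.4  0.3] w 0.0848
grip t 26.83 tcp [ 0.4389 -0.3237  0.0396] F [-0.9  1.6  5.8] w 0.0322
up t 27.68 tcp [ 0.4378 -0.323   0.2105] F [ 0.5  0.3 -2.3] w 0.0326
```

View pics/scene6.png

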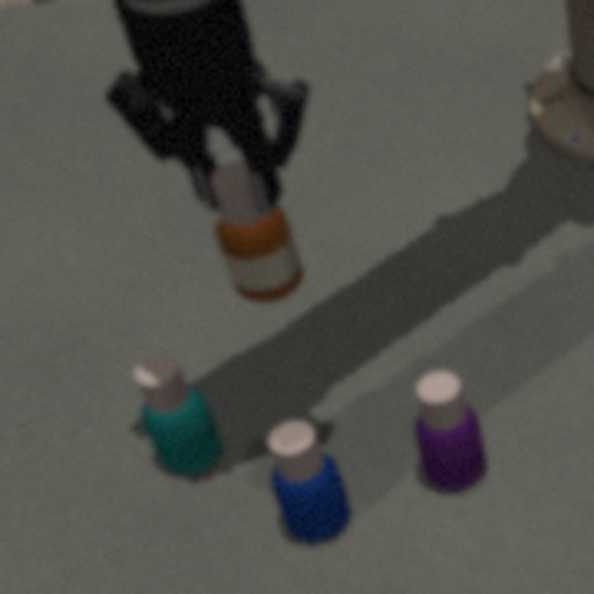

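Run:
```python
from h import *
P=cell(*CELLS[1]); bot.move_linear([*P,.165+HB],feed=.35); st()
for i in range(1,6):
    if probe(i,ztop=.1145,zend=.1005): break
st()
```

```text
t 29.04 tcp [ 0.568  -0.0208  0.2048] F [ 0.1 -0.2 -1.7] w 0.0319
FREE? 1 [(0.1145, 0.1144, np.float64(0.1), np.float64(-0.7), np.float64(0.1)), (0.113, 0.1131, np.float64(0.9), np.float64(-0.5), np.float64(0.4)), (0.1115, 0.1115, np.float64(1.2), np.float64(-0.5), np.float64(0.4)), (0.11, 0.1099, np.float64(0.4), np.float64(0.7), np.float64(2.6)), (0.1085, 0.1084, np.float64(-0.4), np.float64(-0.5), np.float64(3.0)), (0.107, 0.1069, np.float64(1.3), np.float64(-0.5), np.float64(1.7)), (0.1055, 0.1054, np.float64(0.9), np.float64(-0.9), np.float64(1.8)), (0.104, 0.1039, np.float64(0.6), np.float64(-0.6), np.float64(1.5)), (0.1025, 0.1024, np.float64(0.7), np.float64(-0.5), np.float64(2.3)), (0.101, 0.1009, np.float64(1.2), np.float64(-0.8), np.float64(2.9))] 32.2417
 t 32.24 tcp [ 0.5688 -0.0176  0.1404] F [ 1.1 -0.4  1.3] w 0.0322
```

Run:
```python
from h import *
if insert(1):
    press(1)
    p=bot.get_tcp_pos(); bot.move_linear([p[0],p[1],.16],feed=.25)
    bot.move_ptp([.45,-.15,.25],O); st()
    for n in("scene","top"):
        p,d=bot.camera(n); np.savez(n+"7.npz",p=p,d=d);cv2.imwrite(f"pics/{n}7f.png",p[:,:,::-1])
        s=(slice(100,260),slice(270,430)) if n=="scene" else (slice(160,280),slice(230,370))
        cv2.imwrite(f"pics/{n}7.png",cv2.resize(p[s][:,:,::-1],None,fx=3.7,fy=3.7,interpolation=2))
        for i in (0,1):
            for dx in (.004,.01):
                uv=proj(n,[[*cell(*CELLS[i],dx),.108]])[0].round().astype(int); dd=d[uv[1],uv[0]]
                o,r=ray(n,[uv]); print(n,i,dx,uv,(o+r[0]*dd).round(4))
```

```text
0.134 [ 2.9  0.3 -1.9] 0.128 [ 2.6 -0.2 -1.7] 0.122 [ 1.9  0.  -1.3] 0.116 [ 1.5 -0.1 -2.7] 0.11 [ 0.6 -0.4 -1.5] 0.104 [ 1.2 -1.5 -2.2] 0.098 [ 1.  -0.5 -1.7] 0.092 [ 1.6 -0.6 -2.1] 0.091 [ 0.6 -0.5 -2.2] 
open t 35.07 tcp [ 0.5697 -0.0178  0.091 ] F [-0.3 -0.1  0. ] w 0.0853
pre t 36.49 tcp [ 0.5727 -0.0187  0.1243] F [-0.1  0.1 -0. ] w 0.0002
0.12 [-0.2 -0.6  0.1] 0.116 [ 0.5 -0.3  0.1] 0.112 [-0.1 -0.4  0.2] 0.108 [-0.4  1.3  0.3] 0.104 [ 0.2 -0.  -0.2] 0.1 [-0.8  0.7 -0.3] 0.096 [ 0.5 -0.3 -0.2] 0.092 [ 1.1  0.2 -0.4] 0.088 [-0.7  0.5  0.1] 0.084 [0.9 0.9 0.7] 0.08 [-0.4 -0.5 -0.5] 0.078 [-0.   0.2 -0.1] 0.077 [-0.5 -0.8  0.3] 0.075 [0.5 0.  0.7] 0.074 [-5.5  1.1 13.3] 0.072 [-10.9   2.4  26.9] 
pressed t 40.49 tcp [ 0.5741 -0.0188  0.0752] F [-10.9   2.4  26.9] w -0.0002
 t 41.82 tcp [ 0.4505 -0.1482  0.2495] F [ 0.4  0.7 -0.2] w -0.0001
scene 0 0.004 [314 166] [0.4963 0.0019 0.1096]
scene 0 0.01 [313 168] [ 0.5036 -0.0017  0.11  ]
scene 1 0.004 [310 188] [ 0.5716 -0.019   0.1097]
scene 1 0.01 [310 190] [ 0.5775 -0.0199  0.1089]
top 0 0.004 [318 238] [0.4943 0.0022 0.1069]
top 0 0.01 [319 236] [ 0.5002 -0.0008  0.109 ]
top 1 0.004 [325 211] [ 0.5733 -0.0191  0.1024]
top 1 0.01 [325 209] [ 0.5791 -0.0192  0.1039]
```

View pics/scene7.png

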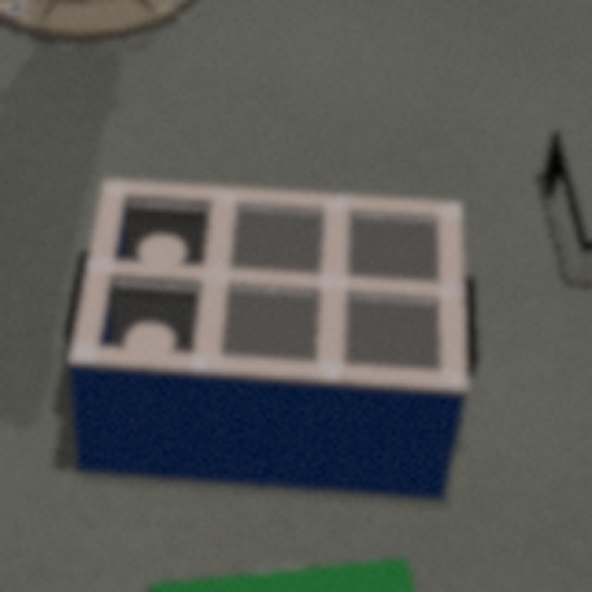

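View pics/top7f.png

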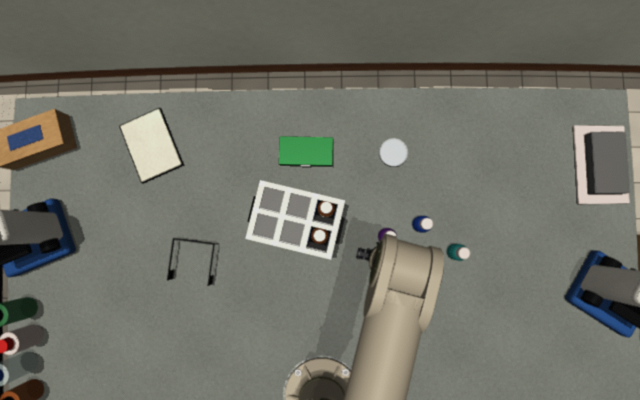

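Both caps sit inside the right-hand ports, at top-view (319,237) and (326,209). Their depth heights are 0.102–0.110 m against 0.108 m expected when home. The bystanders are where they were, and the tool is clear.

Run:
```python
from h import *
st(); print(bot.finish_job())
```

```text
t 41.92 tcp [ 0.4507 -0.1481  0.2495] F [ 0.4  0.1 -0.2] w 0.0
the job is handed in; nothing more can be done
None
```

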